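# Seat the reference plate and hold the lamp's reflector lid at 60 degrees

## Robot

A 6-joint arm with a two-finger parallel gripper is mounted at the origin on the work surface. World frame = base frame: x ahead of the robot, y to its left, z up, the work surface at z = 0. Lengths are in m, angles in degrees, forces in N, time in s.
With the tool pointing down it reaches from about 0.3 to 0.75 m from the base axis. Payload 8.5 kg.
Tool frame: the origin (TCP) lies at the very end of the fingers, on their centre line; the grasp point (between the pads) lies arm.tcp_to_grasp behind it (arm.tcp_to_grasp is the distance from the TCP to the grasp point, in m); z points along the fingers, y is the line along which they close (so a half turn about z gives the same grasp; the last joint's range is limited). The gripper opens to 88 mm and grips with 3 to 60 N. Pads are 18 mm wide; open, the fingers measure 123 mm over their backs; the gripper's body (75 mm by 187 mm) begins 45 mm behind the grasp point.
Start: joints at [62.435, 21.807, 74.336, -0, 83.858, -12.336], TCP at [0.144, 0.531, 0.239] pointing down, gripper open.
Joint ranges: [-178.18, 178.18], [-50.72, 133.34], [12.68, 142.11], [-81.47, 261.47], [9.98, 163.14], [-165.26, 165.26]. Speed limits (degrees/s): [136.94, 136.94, 180, 180, 180, 180].

## Interface

Orientations are given as a 3x3 rotation matrix whose columns are the frame's x, y, z axes.
In Python, from cell import arm gives the robot as it stands.
- The arm moves only by the tool move_arm, never from a script. Its argument "commands" is a list of rows, each an object with "dp": the shift along the tool's x, y, z in cm, a list of three; "angular": the turn, a rotation vector about the tool's x, y, z in degrees, a list of three; "hand": the finger opening in cm, from 0 to 8.81. In form: [{"dp": [tx, ty, tz], "angular": [rx, ry, rz], "hand": hand}, ...]. A call has 1 to 5 rows; each row shifts and turns the commanded pose from where the row before left it, along the tool's axes as they then stand; what a row does not reach is not made up. A row lasts 1/8 s, in which the tool goes at most 62.5 mm and 10.7 degrees, less where a joint would pass 70% of its speed; a pose out of reach is approached as far as the arm can. A call with a gripper value outside its range is refused whole. The fingers move at their own pace and stop on an object; "squeeze" is the grip in N (left out, the last holds). Time passes only in rows, so rows that do not move let the fingers close. It gives the time, the measured TCP pose, the force, the opening and the grip force at its end, in the units of the state.
- arm.sense(): the state, without advancing time (a new reading comes with each control period).
- arm.grab_frame(name): name is "scene" or "top" or "wrist"; returns the picture (420x560x3 uint8, red, green, blue); there is no depth.
- arm.camera_info(name): a dict with "mtx" (3x3 intrinsics, pixels), "k1" (the pictures are not rectified: a ray, as slopes to the right and down, at radius r is drawn at 1 + k1 r^2 times it, then the intrinsics apply), "world_to_cam" (4x4, takes a point from world to camera coordinates); the wrist camera has in their place "tool_from_camera" (4x4, takes a point from camera to tool coordinates, whose origin is the TCP and whose axes are the flange's). Camera axes: x right, y down, z forward; pixel columns grow to the right and rows downward; lengths in m; the calibration is good to about 2 mm. A picture is of the moment at which its call begins: read the wrist's pose just before it. camera_info takes no time and is no camera call.
- arm.hand_in(): hands the job in; it is judged then, once.
The state is a dict: "clock": time; "joint_positions": joint angles; "joint_vel": joint speeds; "tau": joint torques, N m; "tcp_pos": TCP position; "eef_rot": TCP orientation; "contact_force": force on the tool from outside, world axes, zero at the start; "ft_torque": the same for the moment, N m; "finger_gap": finger opening in m; "grip_force": force on a finger pad.
Only numpy, scipy, OpenCV 4.12 (cv2) and the standard library are available. Lean on these libraries where they do the work, as an engineer would, in place of code of your own. Each camera call takes 0.05 s, during which the arm holds its last target. There are 200 camera calls.

## Task

Get the bench ready for a shot: press the tilted grey reference plate down until it lies flat in its blue tray, then take hold of the bounce lamp's hinged lid, raise it to 60 degrees from shut and keep it there. The lid falls shut if let go, so finish while still holding it at that angle, with the plate still flat. Do not disturb the other things on the bench.

Things in the scene. Friction and masses are not known exactly. Their poses are not given: they have to be found in the camera images.
- lamp: Low black box lamp, fixed to the bench, 190 (x) x 180 (y) x 65 mm high, white light panel inside, closed on top by the dark hinged reflector lid. Stands left or right of the tray. Origin: centre of its underside. Its x axis points away from the lid's free edge towards the hinge, y runs along the hinge, z up.
- reflector (a joint): Angle of the lamp's lid in rad: 0 shut (level), grows as the free edge rises; 60 degrees = 1.047; stop at 1.4. The lid is a flat dark plate 190 x 180 x 8 mm with a white underside, about 0.25 kg, hinged on the lamp's far (+x) top edge; free hinge, it falls shut from any angle when let go.
- reflector_knob (a point): Centre of the orange knob on the lid, on the middle of its width and 25 mm from the free edge. The knob is a disc 28 mm in diameter and 14 mm thick whose axis is parallel to the hinge (pinch its two flat faces along the lamp's y; it can turn between the fingers as the lid swings), its centre 30 mm above the lid's top face, on a 10 mm thick stem. Turns with the lid.
- reflector_hinge (a point): Point on the lid's hinge axis, mid-width, 65 mm above the bench. With the lid shut the knob's centre is 165 mm from it along the lamp's -x and 38 mm above it, so the knob swings on a radius of 169 mm about the lamp's y axis.
- tray: Blue shallow tray fixed to the bench, 118 (x) x 88 (y) mm; inner floor 8 mm above the bench, 106 x 76 mm inside, rim 4 mm above that floor. Origin: centre of its underside; z up; the lift bar is at its +x end.
- lift_bar (a joint): Travel in m of the tray's brass lift-out bar, 8 x 50 mm, lying along the tray's y, 36 mm from the tray's centre towards +x: 0 standing up 12 mm above the tray's floor, 0.012 pushed fully down, level with the floor. Stiff: sinks under about 4 N and stays where it is left.
- plate: Loose grey reference plate with small colour patches, 100 (x) x 70 (y) x 6 mm, 0.12 kg, lying in the tray with its +x edge propped up by the lift bar (tilted about 8 degrees, top there about 26 mm above the bench); pressed flat, its top is 14 mm above the bench, 2 mm above the rim. Origin: centre of its underside; z is its upward normal.
- tape: Yellow tape roll lying flat, 56 mm diameter, 22 mm high, a bystander. Origin: centre of its underside.
- jar: Grey jar with black cap, 52 mm diameter, 50 mm high, a bystander. Origin: centre of its underside.
- marker: White conical evidence marker, 68 mm diameter, 70 mm high, a bystander. Origin: centre of its underside.
- magnifier: Magnifier lying flat, lens 72 mm diameter, black handle reaching 113 mm from the lens centre along its -x, 7 mm thick, a bystander. Origin: under the lens centre.
Not all that is in view belongs to the job. What is shaped like the plate but green, purple or turquoise is not meant.

How it is judged (in metres and radians):
On the way, in this order (a step that is already met when the one before it is completed fails the run):
1. the plate lies flat in its tray, the lid still down (angle between plate's own z axis and vertical below 0.035 rad and z of plate in the frame of tray below 0.0098 m and value of joint reflector below 0.2 rad), for 0.2 s.
2. the lid is held at 60 degrees, within 6 (value of joint reflector between 0.942 and 1.152 rad), for 0.3 s.
At the end, for the whole second after the job is handed in: The robot is still holding the lid, steady at 60 degrees from shut within 6 degrees, and nothing else props it; the plate lies flat (within 2 degrees) on the floor of its tray; the bystanders are upright and within 25 mm of where they were (all of step 2 and velocity of joint reflector between -0.1 and 0.1 rad/s and contact force between any of the fingers, the arm and reflector above 0.3 N and angle between plate's own z axis and vertical below 0.035 rad and z of plate in the frame of tray between 0.006 and 0.0098 m and horizontal distance between plate and tray below 0.01 m and not (contact force between plate and reflector above 0.05 N)); the arm keeps its last pose, push and grip.
It fails at once if a bystander was pushed more than 25 mm (distance of any of tape, jar, marker, magnifier from where it was at the start of the episode above 0.025 m).
It fails at once if a bystander was tipped over (angle between any of tape, jar, marker's own z axis and vertical above 0.5 rad).
It also fails if it takes over 58 s, if anything falls off the work surface, if the arm or the gripper's body presses on something with over 40 N, if the wrist force passes 120 N, or if a joint passes its speed limit or range.

## Working session

There is one attempt and no reset: what is moved stays moved. The work goes in short steps, Python scripts to look and compute and a tool call to move; the robot and the scene stay as the last step left them, time stands still between calls to the robot, and variables do not carry over. Pictures are saved under pics/ and viewed, at most 10 in all, crops included, and the job is handed in when it is done.

Besides the shell and the picture viewer there is one more tool, called after "Request:" by a JSON object that holds its "fn" and its "kwargs". move_arm: Moves the arm, as the interface text tells. Its arguments: {"type":"object","properties":{"commands":{"type":"array"},"squeeze":{"type":"number"}},"required":["commands"]}

```bash
mkdir -p pics
cat > h.py <<'E'
import numpy as np, cv2
from cell import arm
def ray(name,u,v):
    c=arm.camera_info(name); K=np.array(c["mtx"]); k1=c["k1"]
    d=np.array([(u-K[0,2])/K[0,0],(v-K[1,2])/K[1,1]]); s=d.copy()
    for _ in range(30): s=d/(1+k1*(s@s))
    r=np.array([s[0],s[1],1.])
    if name=="wrist":
        T=np.array(c["tool_from_camera"]); st=arm.sense(); R=np.array(st["eef_rot"]); p=np.array(st["tcp_pos"])
        return R@T[:3,3]+p, R@T[:3,:3]@r
    W=np.array(c["world_to_cam"]); R=W[:3,:3]
    return -R.T@W[:3,3], R.T@r
def at(name,u,v,z):
    o,d=ray(name,u,v); return (o+d*(z-o[2])/d[2]).round(4)
E
python3 - <<'E'
from h import *
for n in("scene","top"):
    f=arm.grab_frame(n); cv2.imwrite(f"pics/{n}.png",cv2.resize(f[:,:,::-1],(800,600),interpolation=cv2.INTER_CUBIC))
    c=arm.camera_info(n);print(c)
print(arm.sense(),arm.tcp_to_grasp)
E
```

```text
{'mtx': array([[433.66490041,   0.        , 280.72751247],
       [  0.        , 433.66490041, 206.39478627],
       [  0.        ,   0.        ,   1.        ]]), 'k1': -0.045879144937559325, 'world_to_cam': array([[-0.13686057,  0.99055896,  0.00788209,  0.05571896],
       [ 0.70554425,  0.10306057, -0.70113183, -0.28839067],
       [-0.69532475, -0.09039614, -0.7129881 ,  1.47819938],
       [ 0.        ,  0.        ,  0.        ,  1.        ]])}
{'mtx': array([[425.50270625,   0.        , 280.16621518],
       [  0.        , 425.50270625, 200.19733748],
       [  0.        ,   0.        ,   1.        ]]), 'k1': -0.0037429055602679817, 'world_to_cam': array([[-0.05350569, -0.99855849,  0.00425313,  0.02717607],
       [-0.97717128,  0.05148177, -0.20612111,  0.5069438 ],
       [ 0.20560503, -0.01518469, -0.97851724,  0.97156391],
       [ 0.        ,  0.        ,  0.        ,  1.        ]])}
{'clock': 0.1, 'joint_positions': array([ 6.24359755e+01,  2.18361829e+01,  7.43790000e+01, -2.19921466e-04,
        8.38572130e+01, -1.23352312e+01]), 'joint_vel': array([-0.05241818, -0.05654389, -0.15725881,  0.03672184, -0.06374679,
        0.02406712]), 'tau': array([ 3.67091736e-03, -4.38642204e+01, -2.24912560e+01,  7.15180230e-02,
        3.41678225e-02, -1.25604020e-04]), 'tcp_pos': array([0.14435091, 0.5304611 , 0.23821669]), 'eef_rot': array([[-9.64884644e-01,  2.62673346e-01, -5.81309661e-04],
       [ 2.62673854e-01,  9.64884028e-01, -1.12189258e-03],
       [ 2.66205129e-04, -1.23519177e-03, -9.99999202e-01]]), 'contact_force': array([-0.81371621,  0.44614206, -0.66721112]), 'ft_torque': array([-0.00549093,  0.0032938 ,  0.00165733]), 'grip_force': 0.0, 'finger_gap': 0.08801179519042228} 0.0187
```

View pics/scene.png

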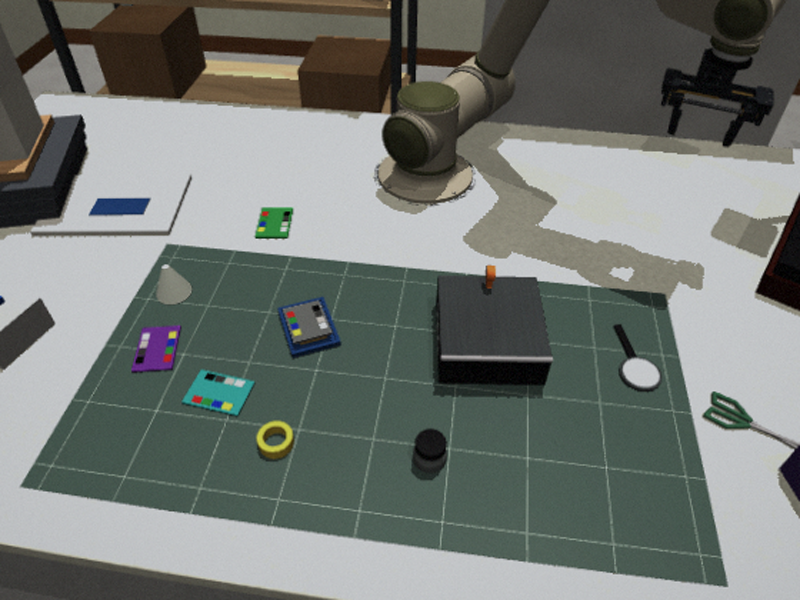

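View pics/top.png

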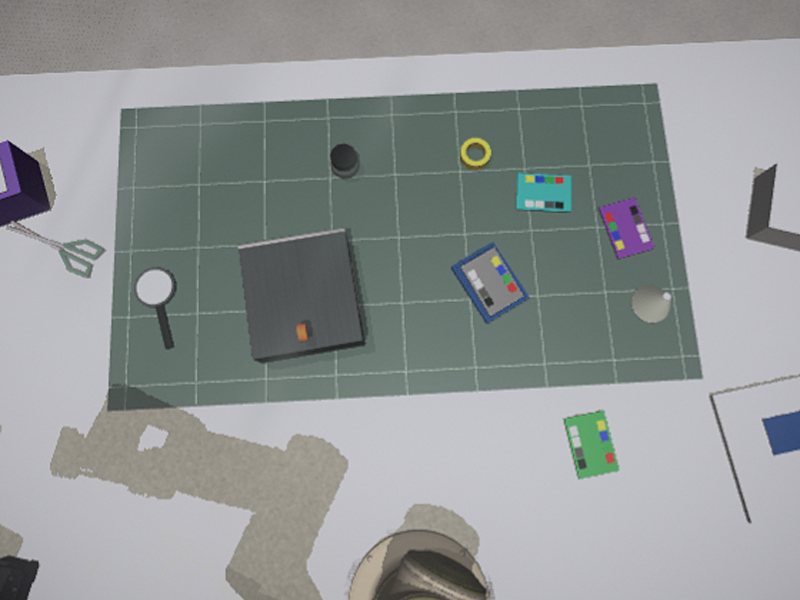

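Candidates in the top view are the grey plate in the blue tray (490,283), green (592,444), purple (626,228), turquoise (544,192) and a blue patch on a white slab (785,430). I choose the grey plate in the tray. The lamp is at about (303,295), with its orange knob at (303,331) on the side near the robot, so the hinge is on the far side. Next is a close crop.

Run:
```python
from h import *
t=arm.grab_frame("top");s=arm.grab_frame("scene")
def cr(f,x,y,w,h,k): return cv2.resize(f[y:y+h,x:x+w,::-1],None,fx=k,fy=k,interpolation=cv2.INTER_CUBIC)
a=np.hstack([cr(t,310,165,65,65,6),cr(s,190,200,65,65,6)])
b=np.hstack([cr(t,160,155,105,105,390/105)[:,:],cr(s,300,185,95,95,390/95)])
m=np.vstack([a[:300],b[:290]]) if 0 else a
cv2.imwrite("pics/plate.png",m); b=b[:390]; cv2.imwrite("pics/lamp.png",b)
```

```text
(no output)
```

View pics/plate.png

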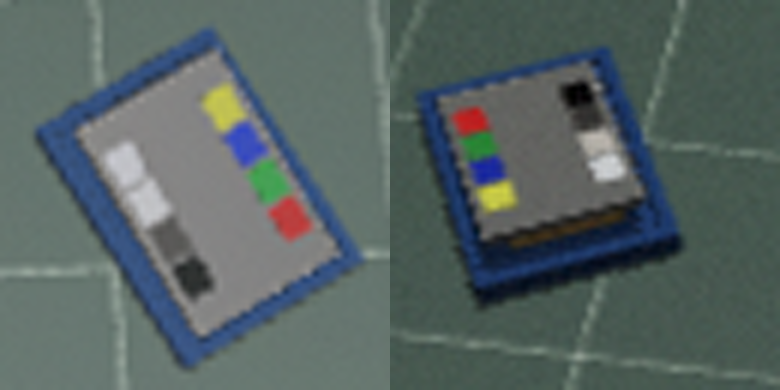

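View pics/lamp.png

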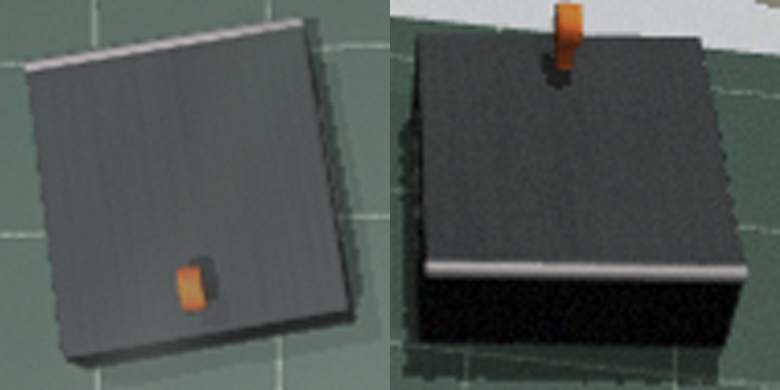

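The crops show the brass bar under the plate's far short edge: top crop (75,130)-(215,50), scene crop (480,238)-(640,195). So the tray's +x end points to the upper left in the top view. The knob's top is at top crop (190,290).

Run:
```python
from h import *
tc=lambda x,y,z:at("top",310+x/6,165+y/6,z)
C=[tc(x,y,.012) for x,y in((40,130),(210,30),(360,255),(190,365))]
c=np.mean(C,0);print(C,c,[np.linalg.norm(C[i]-C[i-1]) for i in range(4)])
ax=(C[0]+C[1]-C[2]-C[3])[:2];ax/=np.linalg.norm(ax);print("tray x",ax,np.degrees(np.arctan2(ax[1],ax[0])),"bar",c[:2]+.036*ax)
k=105/390
L=[at("top",160+x*k,155+y*k,.069) for x,y in((28,68),(303,22),(350,318),(64,355))]
print(L,[np.linalg.norm(L[i]-L[i-1]) for i in range(4)])
kn=at("top",160+190*k,155+290*k,.117);print("knob",kn)
ax=(L[0]+L[1]-L[2]-L[3])[:2];ax/=np.linalg.norm(ax);print("lamp x",ax,np.degrees(np.arctan2(ax[1],ax[0])))
ks=95/390
o,d=ray("scene",300+(568-390)*ks,185+20*ks);o2,d2=ray("top",160+190*k,155+290*k)
A=np.c_[d,-d2];q=np.linalg.lstsq(A,o2-o,rcond=None)[0];print("knob tri",o+q[0]*d,o2+q[1]*d2)
```

```text
[array([ 0.5462, -0.0942,  0.012 ]), array([ 0.586 , -0.1694,  0.012 ]), array([ 0.4858, -0.2236,  0.012 ]), array([ 0.4435, -0.149 ,  0.012 ])] [ 0.515375 -0.15905   0.012   ] [np.float64(0.11640588473097055), np.float64(0.08508278321728782), np.float64(0.11391962078588566), np.float64(0.08575808999738742)]
tray x [0.88093075 0.4732452 ] 28.2451566208171 bar [ 0.54708851 -0.14201317]
[array([0.5843, 0.2667, 0.069 ]), array([0.6059, 0.0883, 0.069 ]), array([0.4117, 0.0657, 0.069 ]), array([0.3981, 0.2442, 0.069 ])] [np.float64(0.1875544987463644), np.float64(0.17970286586473797), np.float64(0.19551061352264226), np.float64(0.17901734552830348)]
knob [0.4279 0.1579 0.117 ]
lamp x [0.99304507 0.11773484] 6.7613916358635775
knob tri [0.4296092  0.16146561 0.1040566 ] [0.42971122 0.15990966 0.10383509]
```

Request:
{"fn": "move_arm", "kwargs": {"commands": [{"dp": [-1.2, -2.7, 0], "angular": [0, 0, -7.4], "hand": 0}, {"dp": [-1.6, -5.2, 0], "angular": [0, 0, -7.4], "hand": 0}, {"dp": [-2.0, -5.1, 0], "angular": [0, 0, -7.4], "hand": 0}, {"dp": [-2.2, -5.0, 0], "angular": [0, 0, 0], "hand": 0}, {"dp": [-2.2, -5.0, 0], "angular": [0, 0, 0], "hand": 0}]}}

```text
clock: 0.82
tcp_pos: [0.2335, 0.3012, 0.2388]
eef_rot: [[-0.993, -0.122, 0.0], [-0.122, 0.993, 0.0], [-0.0, 0.0, -1.0]]
contact_force: [0.7, 0.5, -0.2]
finger_gap: 0.04
grip_force: 0.0
```

Request:
{"fn": "move_arm", "kwargs": {"commands": [{"dp": [-2.2, -5.0, 0], "angular": [0, 0, 0], "hand": 0}, {"dp": [-2.2, -5.0, 0], "angular": [0, 0, 0], "hand": 0}, {"dp": [-2.2, -5.0, 0], "angular": [0, 0, 0], "hand": 0}, {"dp": [-2.2, -5.0, 0], "angular": [0, 0, 0], "hand": 0}, {"dp": [-2.2, -5.0, 0], "angular": [0, 0, 0], "hand": 0}]}}

```text
clock: 1.45
tcp_pos: [0.3733, 0.0661, 0.2389]
eef_rot: [[-0.993, -0.121, 0.001], [-0.121, 0.993, 0.0], [-0.001, 0.0, -1.0]]
contact_force: [0.7, 1.4, -0.1]
finger_gap: 0.0002
grip_force: 0.0
```

```bash
cat > go.py <<'E'
from h import *
import sys
t=np.array([float(v) for v in sys.argv[1:4]]);s=arm.sense();R=np.array(s["eef_rot"])
print(s["clock"],s["tcp_pos"],R.round(3).tolist(),s["contact_force"].round(1),s["finger_gap"]); print("dp cm",(R.T@(t-s["tcp_pos"])*100).round(2))
E
python3 go.py .547 -.142 .06
```

```text
1.45 [0.37327801 0.06613174 0.23888534] [[-0.993, -0.121, 0.001], [-0.121, 0.993, 0.0], [-0.001, 0.0, -1.0]] [ 0.7  1.4 -0.1] 0.00023242776435621117
dp cm [-14.72 -22.76  17.9 ]
```

Request:
{"fn": "move_arm", "kwargs": {"commands": [{"dp": [-2.9, -4.5, 0], "angular": [0, 0, 0], "hand": 0}, {"dp": [-2.9, -4.5, 1], "angular": [0, 0, 0], "hand": 0}, {"dp": [-2.9, -4.5, 2], "angular": [0, 0, 0], "hand": 0}, {"dp": [-2.9, -4.5, 2], "angular": [0, 0, 0], "hand": 0}, {"dp": [-2.0, -3.0, 3], "angular": [0, 0, 0], "hand": 0}]}}

```text
clock: 2.08
tcp_pos: [0.5345, -0.1261, 0.1581]
eef_rot: [[-0.993, -0.12, 0.001], [-0.12, 0.993, -0.001], [-0.001, -0.001, -1.0]]
contact_force: [0.7, -0.1, 0.6]
finger_gap: 0.0001
grip_force: 0.0
```

Request:
{"fn": "move_arm", "kwargs": {"commands": [{"dp": [0, 0, 3], "angular": [0, 0, 0], "hand": 0}, {"dp": [0, 0, 0], "angular": [0, 0, 0], "hand": 0}]}}

```text
clock: 2.33
tcp_pos: [0.5322, -0.1238, 0.1269]
eef_rot: [[-0.993, -0.121, -0.004], [-0.121, 0.993, 0.002], [0.004, 0.003, -1.0]]
contact_force: [-0.2, 0.1, 0.2]
finger_gap: 0.0006
grip_force: 0.0
```

```bash
python3 go.py .547 -.142 .04
python3 - <<'E'
from h import *
f=arm.grab_frame("wrist"); g=arm.grab_frame("top")
cv2.imwrite("pics/w1.png",np.hstack([cv2.resize(f[:,:,::-1],(480,360)),cv2.resize(g[150:260,300:398,::-1],(320,360),interpolation=cv2.INTER_CUBIC)]))
E
```

```text
2.325 [ 0.53221599 -0.123805    0.12691484] [[-0.993, -0.121, -0.004], [-0.121, 0.993, 0.002], [0.004, 0.003, -1.0]] [-0.2  0.1  0.2] 0.0005962564836297968
dp cm [-1.28 -2.01  8.68]
```

View pics/w1.png

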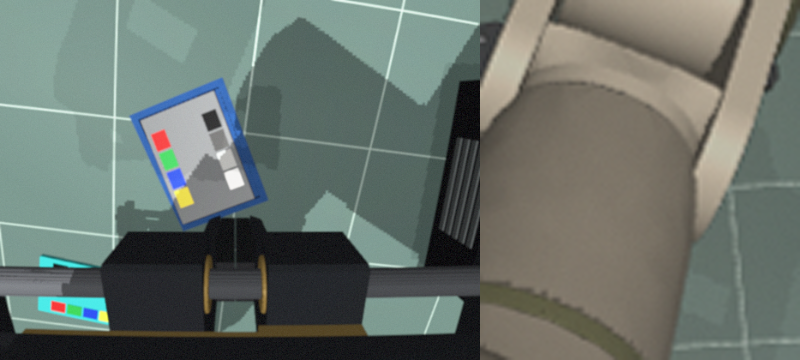

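The wrist view shows the tray corners at about (132,115), (222,80), (267,198) and (183,229). The raised edge is near the fingers.

Run:
```python
from h import *
C=[at("wrist",x*7/6,y*7/6,.012) for x,y in((132,115),(222,80),(267,198),(183,229))];c=np.mean(C,0)
ax=(C[2]+C[3]-C[0]-C[1])[:2];ax/=np.linalg.norm(ax);print(C,c,ax,"bar",c[:2]+.036*ax)
```

```text
[array([ 0.4882, -0.221 ,  0.012 ]), array([ 0.4495, -0.1448,  0.012 ]), array([ 0.5504, -0.0904,  0.012 ]), array([ 0.5926, -0.1677,  0.012 ])] [ 0.520175 -0.155975  0.012   ] [0.88554432 0.46455491] bar [ 0.5520546  -0.13925102]
```

Request:
{"fn": "move_arm", "kwargs": {"commands": [{"dp": [-1.4, -1.9, 3], "angular": [0, 0, 0], "hand": 0}, {"dp": [0, 0, 4], "angular": [0, 0, 0], "hand": 0}, {"dp": [0, 0, 2], "angular": [0, 0, 0], "hand": 0}, {"dp": [0, 0, 0], "angular": [0, 0, 0], "hand": 0}]}}

```text
clock: 2.92
tcp_pos: [0.5494, -0.1409, 0.0392]
eef_rot: [[-0.993, -0.122, -0.0], [-0.122, 0.993, 0.0], [0.0, 0.0, -1.0]]
contact_force: [-0.2, 0.3, 0.9]
finger_gap: 0.0006
grip_force: 0.0
```

```bash
python3 go.py .549 -.141 .014
```

```text
2.925 [ 0.54942463 -0.14093822  0.03920904] [[-0.993, -0.122, -0.0], [-0.122, 0.993, 0.0], [0.0, 0.0, -1.0]] [-0.2  0.3  0.9] 0.0005679569779367352
dp cm [ 0.04 -0.    2.52]
```

Request:
{"fn": "move_arm", "kwargs": {"commands": [{"dp": [0, 0, 1.0], "angular": [0, 0, 0], "hand": 0}, {"dp": [0, 0, 0.4], "angular": [0, 0, 0], "hand": 0}, {"dp": [0, 0, 0.4], "angular": [0, 0, 0], "hand": 0}, {"dp": [0, 0, 0.4], "angular": [0, 0, 0], "hand": 0}, {"dp": [0, 0, 0.2], "angular": [0, 0, 0], "hand": 0}]}}

```text
clock: 3.55
tcp_pos: [0.5496, -0.1413, 0.0147]
eef_rot: [[-0.993, -0.121, 0.001], [-0.121, 0.993, -0.0], [-0.001, -0.0, -1.0]]
contact_force: [2.1, -0.3, 3.7]
finger_gap: 0.0004
grip_force: 1.6
```

Request:
{"fn": "move_arm", "kwargs": {"commands": [{"dp": [0, 0, 0.1], "angular": [0, 0, 0], "hand": 0}, {"dp": [0, 0, 0.1], "angular": [0, 0, 0], "hand": 0}]}}

```text
clock: 3.8
tcp_pos: [0.5497, -0.1413, 0.0144]
eef_rot: [[-0.993, -0.122, 0.001], [-0.122, 0.993, -0.001], [-0.001, -0.001, -1.0]]
contact_force: [-4.8, 4.0, 25.3]
finger_gap: 0.0006
grip_force: 12.7
```

Request:
{"fn": "move_arm", "kwargs": {"commands": [{"dp": [0, 0, 0], "angular": [0, 0, 0], "hand": 0}, {"dp": [0, 0, 0], "angular": [0, 0, 0], "hand": 0}, {"dp": [0, 0, -2], "angular": [0, 0, 0], "hand": 0}, {"dp": [0, 0, -5], "angular": [0, 0, 0], "hand": 0}, {"dp": [1.5, 2.5, -5], "angular": [0, 0, 0], "hand": 0}]}}

```text
clock: 4.42
tcp_pos: [0.5312, -0.1188, 0.1334]
eef_rot: [[-0.993, -0.12, -0.002], [-0.12, 0.993, 0.0], [0.001, 0.0, -1.0]]
contact_force: [0.0, -0.3, 0.2]
finger_gap: 0.0009
grip_force: 0.0
```

Request:
{"fn": "move_arm", "kwargs": {"commands": [{"dp": [1.0, 4, -4], "angular": [0, 0, 0], "hand": 0}, {"dp": [0, 3.5, -3], "angular": [0, 0, 0], "hand": 0}, {"dp": [0, 0, 0], "angular": [0, 0, 0], "hand": 5}]}}

```text
clock: 4.8
tcp_pos: [0.5123, -0.0436, 0.2044]
eef_rot: [[-0.992, -0.124, 0.003], [-0.124, 0.992, -0.001], [-0.002, -0.001, -1.0]]
contact_force: [0.8, -0.4, -0.3]
finger_gap: 0.0084
grip_force: 0.0
```

```bash
python3 go.py .430 .158 .20
python3 - <<'E'
from h import *
f=arm.grab_frame("wrist"); g=arm.grab_frame("scene")
cv2.imwrite("pics/w2.png",np.hstack([cv2.resize(f[:,:,::-1],(480,360)),cv2.resize(g[195:267,190:254,::-1],(320,360),interpolation=cv2.INTER_CUBIC)]))
E
```

```text
4.8 [ 0.51229609 -0.04355668  0.20442505] [[-0.992, -0.124, 0.003], [-0.124, 0.992, -0.001], [-0.002, -0.001, -1.0]] [ 0.8 -0.4 -0.3] 0.008394004948164922
dp cm [ 5.67 21.02  0.4 ]
```

View pics/w2.png

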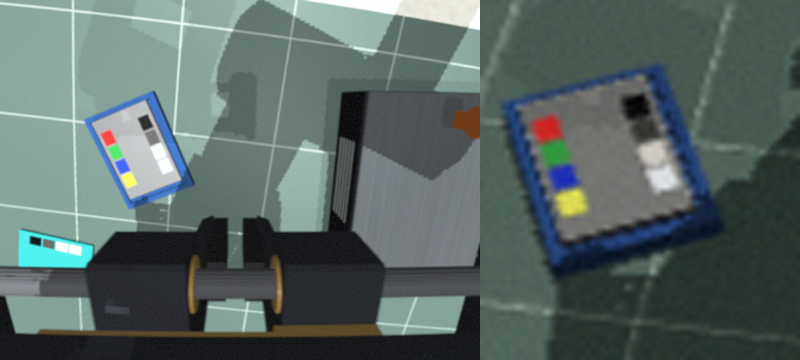

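The scene view shows the plate lying flat in its tray, with no brass visible. Now to the knob, stopping short on the hinge side for a look.

Request:
{"fn": "move_arm", "kwargs": {"commands": [{"dp": [0.3, 3.5, 0], "angular": [0, 0, 0], "hand": 5}, {"dp": [0.3, 4.5, 0], "angular": [0, 0, 0], "hand": 5}, {"dp": [0.3, 4.5, 0], "angular": [0, 0, 0], "hand": 5}, {"dp": [0.3, 4.5, 0], "angular": [0, 0, 0], "hand": 5}, {"dp": [0.3, 4.0, 0], "angular": [0, 0, 0], "hand": 5}]}}

```text
clock: 5.52
tcp_pos: [0.4717, 0.1619, 0.201]
eef_rot: [[-0.993, -0.12, -0.003], [-0.12, 0.993, -0.001], [0.003, -0.0, -1.0]]
contact_force: [0.6, 0.6, 0.5]
finger_gap: 0.05
grip_force: 0.0
```

Request:
{"fn": "move_arm", "kwargs": {"commands": [{"dp": [0, 0, 0], "angular": [0, 0, 0], "hand": 5}]}}

```text
clock: 5.65
tcp_pos: [0.4715, 0.1624, 0.2011]
eef_rot: [[-0.992, -0.123, -0.003], [-0.123, 0.992, -0.0], [0.003, -0.0, -1.0]]
contact_force: [-0.3, -0.1, 0.5]
finger_gap: 0.05
grip_force: 0.0
```

```bash
python3 go.py .430 .158 .084
python3 - <<'E'
from h import *
f=arm.grab_frame("wrist")
cv2.imwrite("pics/w3.png",f[:,:,::-1])
E
```

```text
5.65 [0.47146898 0.16244623 0.20114528] [[-0.992, -0.123, -0.003], [-0.123, 0.992, -0.0], [0.003, -0.0, -1.0]] [-0.3 -0.1  0.5] 0.05001078848987862
dp cm [ 4.13  0.07 11.73]
```

View pics/w3.png

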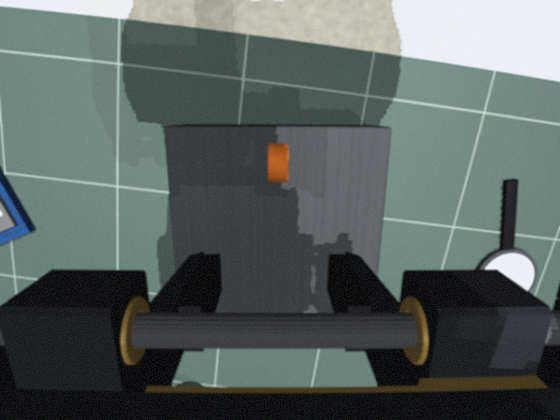

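The knob spans (269-290, 143-182) in the wrist picture. The lid's free-edge corners are at (166,127) and (390,127), level in the picture, so the yaw is right.

Run:
```python
from h import *
k=at("wrist",279,162,.108);a=at("wrist",166,127,.073);b=at("wrist",390,127,.073);print(k,a,b,np.linalg.norm(a-b),np.degrees(np.arctan2(*(b-a)[[1,0]])))
e=(a+b)/2;d=(b-a)[:2]/np.linalg.norm(a-b);x=np.array([d[1],-d[0]]);print("x",x,"knob by lid",e[:2]+.025*x,"hinge",e[:2]+.19*x)
s=arm.sense();R=np.array(s["eef_rot"]);kk=np.array([*k[:2],.084]);print((R.T@(kk-s["tcp_pos"])*100))
```

```text
[0.433  0.1606 0.108 ] [0.4208 0.0698 0.073 ] [0.3991 0.2449 0.073 ] 0.17643950804737585 97.06459902910204
x [0.99240812 0.12298833] knob by lid [0.4347602  0.16042471] hinge [0.59850754 0.18071778]
[ 3.83667749  0.40840193 11.74266284]
```

Request:
{"fn": "move_arm", "kwargs": {"commands": [{"dp": [3.9, 0.3, 1], "angular": [0, 0, 0], "hand": 5}, {"dp": [0, 0, 3.5], "angular": [0, 0, 0], "hand": 5}, {"dp": [0, 0, 3.5], "angular": [0, 0, 0], "hand": 5}, {"dp": [0, 0, 2.4], "angular": [0, 0, 0], "hand": 5}, {"dp": [0, 0, 1.0], "angular": [0, 0, 0], "hand": 5}]}}

```text
clock: 6.32
tcp_pos: [0.4328, 0.1584, 0.0871]
eef_rot: [[-0.993, -0.119, -0.003], [-0.119, 0.993, -0.001], [0.003, -0.0, -1.0]]
contact_force: [-0.1, -0.3, 1.1]
finger_gap: 0.0498
grip_force: 0.0
```

Request:
{"fn": "move_arm", "kwargs": {"commands": [{"dp": [0, 0, 0], "angular": [0, 0, 0], "hand": 3.5}, {"dp": [0, 0, 0], "angular": [0, 0, 0], "hand": 2}, {"dp": [0, 0, 0], "angular": [0, 0, 0], "hand": 1}, {"dp": [0, 0, 0], "angular": [0, 0, 0], "hand": 0}], "squeeze": 20}}

```text
clock: 6.82
tcp_pos: [0.4331, 0.1605, 0.0892]
eef_rot: [[-0.993, -0.121, 0.001], [-0.121, 0.993, 0.001], [-0.001, 0.001, -1.0]]
contact_force: [0.0, 2.8, 2.4]
finger_gap: 0.0138
grip_force: 20.0
```

```bash
python3 go.py .432 .160 .087; python3 -c "
from cell import arm
print(arm.sense()['grip_force'])"
```

```text
6.825 [0.43311087 0.16045683 0.08923989] [[-0.993, -0.121, 0.001], [-0.121, 0.993, 0.001], [-0.001, 0.001, -1.0]] [0.  2.8 2.4] 0.013786900509074612
dp cm [ 0.12 -0.03  0.22]
20.0003131153062
```

Request:
{"fn": "move_arm", "kwargs": {"commands": [{"dp": [-0.4, 0, -1.43], "angular": [0, 0, 0], "hand": 0}, {"dp": [-0.52, 0, -1.38], "angular": [0, 0, 0], "hand": 0}, {"dp": [-0.63, 0, -1.34], "angular": [0, 0, 0], "hand": 0}, {"dp": [-0.75, 0, -1.27], "angular": [0, 0, 0], "hand": 0}]}}

```text
clock: 7.32
tcp_pos: [0.4549, 0.1631, 0.1432]
eef_rot: [[-0.993, -0.122, -0.002], [-0.122, 0.993, 0.001], [0.002, 0.001, -1.0]]
contact_force: [-0.5, 1.9, -2.4]
finger_gap: 0.0143
grip_force: 20.0
```

Request:
{"fn": "move_arm", "kwargs": {"commands": [{"dp": [-0.86, 0, -1.2], "angular": [0, 0, 0], "hand": 0}, {"dp": [-0.96, 0, -1.13], "angular": [0, 0, 0], "hand": 0}, {"dp": [-1.05, 0, -1.03], "angular": [0, 0, 0], "hand": 0}, {"dp": [-1.14, 0, -0.94], "angular": [0, 0, 0], "hand": 0}]}}

```text
clock: 7.82
tcp_pos: [0.4948, 0.1679, 0.1863]
eef_rot: [[-0.993, -0.122, -0.002], [-0.122, 0.993, 0.0], [0.002, 0.001, -1.0]]
contact_force: [-2.0, 1.6, -1.0]
finger_gap: 0.0139
grip_force: 20.0
```

```bash
python3 go.py .5475 .174 .2105
```

```text
7.825 [0.49479885 0.1678883  0.18626622] [[-0.993, -0.122, -0.002], [-0.122, 0.993, 0.0], [0.002, 0.001, -1.0]] [-2.   1.6 -1. ] 0.013889351048387278
dp cm [-5.3  -0.03 -2.44]
```

Forces are small and the path is tracking. Continuing to 60°.

Request:
{"fn": "move_arm", "kwargs": {"commands": [{"dp": [-1.22, 0, -0.84], "angular": [0, 0, 0], "hand": 0}, {"dp": [-1.28, 0, -0.72], "angular": [0, 0, 0], "hand": 0}, {"dp": [-1.35, 0, -0.62], "angular": [0, 0, 0], "hand": 0}, {"dp": [-1.39, 0, -0.49], "angular": [0, 0, 0], "hand": 0}, {"dp": [0, 0, 0], "angular": [0, 0, 0], "hand": 0}]}}

```text
clock: 8.45
tcp_pos: [0.5478, 0.1743, 0.2132]
eef_rot: [[-0.993, -0.122, 0.001], [-0.122, 0.993, 0.001], [-0.001, 0.0, -1.0]]
contact_force: [-2.9, 1.6, 4.6]
finger_gap: 0.0137
grip_force: 20.0
```

Request:
{"fn": "move_arm", "kwargs": {"commands": [{"dp": [0, 0, 0], "angular": [0, 0, 0], "hand": 0}, {"dp": [0, 0, 0], "angular": [0, 0, 0], "hand": 0}, {"dp": [0, 0, 0], "angular": [0, 0, 0], "hand": 0}, {"dp": [0, 0, 0], "angular": [0, 0, 0], "hand": 0}]}}

```text
clock: 8.95
tcp_pos: [0.5473, 0.1742, 0.213]
eef_rot: [[-0.993, -0.122, 0.001], [-0.122, 0.993, 0.001], [-0.001, 0.001, -1.0]]
contact_force: [-2.3, 2.7, 4.5]
finger_gap: 0.0137
grip_force: 20.0
```

```bash
python3 go.py .5475 .174 .2105
python3 - <<'E'
from h import *
g=arm.grab_frame("scene")
cv2.imwrite("pics/s2.png",cv2.resize(g[110:320,150:430,::-1],(800,600),interpolation=cv2.INTER_CUBIC))
E
```

```text
8.95 [0.54732274 0.17418202 0.21302741] [[-0.993, -0.122, 0.001], [-0.122, 0.993, 0.001], [-0.001, 0.001, -1.0]] [-2.3  2.7  4.5] 0.013726336252802956
dp cm [-0.02 -0.02  0.25]
```

View pics/s2.png

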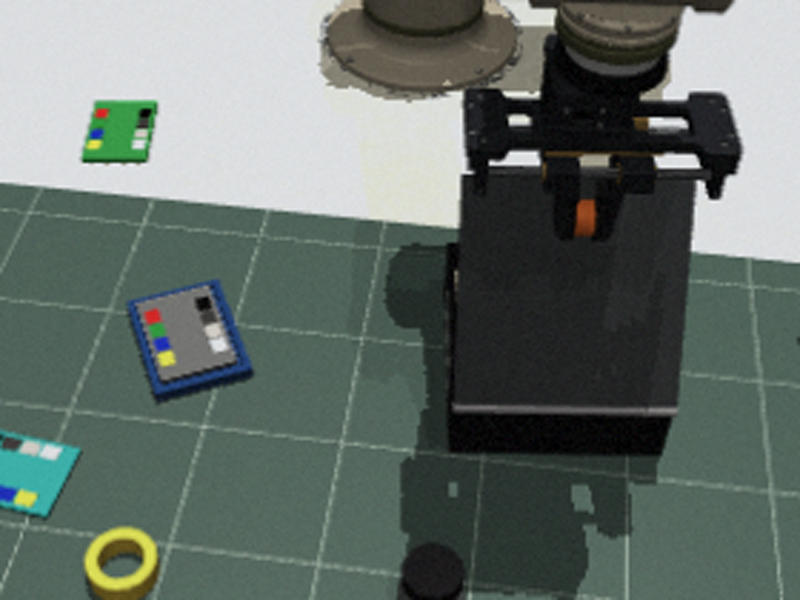

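The lid is up and the knob is still in the fingers at (585,215). The plate is flat in its tray and the bystanders haven't moved. The chord the knob travelled gives 59.9°.

```bash
python3 -c "
from cell import arm
print(arm.hand_in())"
```

```text
the job is handed in; nothing more can be done
None
```

I pressed the plate flat in its tray and raised the lamp lid to about 60° (59.9° from the arm's measured travel). I handed the job in at about 9 s with the gripper still holding the knob; no verdict came back.

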